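# Put a stack of steel weights away in their cases

### The job

The balance check is done: take the stack of steel weights apart from the top down, one weight at a time, and put each weight straight into the wooden case whose round pocket is made for its size, lying flat on the pocket's floor. Set every weight down gently without dropping it, and leave the beaker and the crucible standing where they are.

Things in the scene. Friction and masses are not known exactly. Their poses are not given: they have to be found in the camera images.
- weight66_center (a point): The largest disc weight: a solid plain steel disc 66 mm in diameter and 24 mm high, loose, at the bottom of the stack at the start. The point is the disc's centre, 12 mm above its flat underside; z is the disc's axis (up). Up to 0.65 kg. The four discs are simply piled up on the worktop, each up to 5 mm off the centre of the one below.
- weight50_center (a point): The second largest disc weight: a solid plain steel disc 50 mm in diameter and 24 mm high, loose, second from the bottom of the stack at the start. The point is the disc's centre, 12 mm above its flat underside; z is the disc's axis (up). Up to 0.4 kg. The four discs are simply piled up on the worktop, each up to 5 mm off the centre of the one below.
- weight36_center (a point): The second smallest disc weight: a solid plain steel disc 36 mm in diameter and 24 mm high, loose, second from the top of the stack at the start. The point is the disc's centre, 12 mm above its flat underside; z is the disc's axis (up). Up to 0.22 kg. The four discs are simply piled up on the worktop, each up to 5 mm off the centre of the one below.
- weight22_center (a point): The smallest disc weight: a solid plain steel disc 22 mm in diameter and 24 mm high, loose, at the top of the stack at the start. The point is the disc's centre, 12 mm above its flat underside; z is the disc's axis (up). Up to 0.09 kg. The four discs are simply piled up on the worktop, each up to 5 mm off the centre of the one below.
- case66_floor (a point): Case of the largest weight: a light wooden square block, 94 x 94 mm, 12 mm high, fixed to the worktop, with a round pocket in the middle of its top: 75 mm in diameter, 3 mm bevel at the mouth, 8 mm deep. The point is the centre of the pocket's floor, 4 mm above the worktop; z is up. A weight seated on it has its centre 12 mm above this point and stands 16 mm proud of the block.
- case50_floor (a point): Case of the second largest weight: a light wooden square block, 78 x 78 mm, 12 mm high, fixed to the worktop, with a round pocket in the middle of its top: 59 mm in diameter, 3 mm bevel at the mouth, 8 mm deep. The point is the centre of the pocket's floor, 4 mm above the worktop; z is up. A weight seated on it has its centre 12 mm above this point and stands 16 mm proud of the block.
- case36_floor (a point): Case of the second smallest weight: a light wooden square block, 64 x 64 mm, 12 mm high, fixed to the worktop, with a round pocket in the middle of its top: 45 mm in diameter, 3 mm bevel at the mouth, 8 mm deep. The point is the centre of the pocket's floor, 4 mm above the worktop; z is up. A weight seated on it has its centre 12 mm above this point and stands 16 mm proud of the block.
- case22_floor (a point): Case of the smallest weight: a light wooden square block, 50 x 50 mm, 12 mm high, fixed to the worktop, with a round pocket in the middle of its top: 31 mm in diameter, 3 mm bevel at the mouth, 8 mm deep. The point is the centre of the pocket's floor, 4 mm above the worktop; z is up. A weight seated on it has its centre 12 mm above this point and stands 16 mm proud of the block.
- beaker: Bystander: small empty glass beaker, about 60 mm across and 70 mm high, loose, standing behind the work. Origin at the centre of its underside.
- crucible: Bystander: white porcelain crucible, 45 mm across the rim and 21 mm high, loose, standing behind the work. Origin at the centre of its underside.
- taps (a point): Keep clear of: three fixed gas taps with star knobs, hanging side by side over the back of the worktop on the right, 0.46 to 0.61 m above it. The point lies on the worktop right below the front of the middle knob; the taps reach 140 mm to either side of it along y and from it backwards (+x) to the wall.
Not all that is in view belongs to the job. Leave any pink look-alike of the part that bears weight50_center alone. Leave any green look-alike of the part that bears weight66_center alone.

How it is judged:
By the outcome, as a careful person would: the job done as asked, in the order asked, and still so for the second after the job is handed in, with the robot touching nothing.
It also fails if it takes over 93 s, if anything falls off the work surface, if the arm or the gripper's body presses on something with over 40 N, if the wrist force passes 120 N, or if a joint passes its speed limit or range.

### The arm

A 6-joint arm with a two-finger parallel gripper is mounted at the origin on a cart in front of the work surface, level with it; the furniture and walls round the work are solid. World frame = base frame: x ahead of the robot, y to its left, z up, the work surface at z = 0. Lengths are in mm, angles in rad, forces in N, time in s.
With the tool pointing down it reaches from about 400 to 925 mm from the base axis. Payload 12.5 kg.
Tool frame: the origin (TCP) lies between the finger pads; the fingertips stand 19 mm ahead of it and the grasp point (between the pads) is the TCP (env.tips_ahead is the distance from the TCP to the fingertips, in mm); z points along the fingers, y is the line along which they close (so a half turn about z gives the same grasp; the last joint's range is limited). The gripper opens to 95 mm and grips with 3 to 60 N. Pads are 20 mm wide; open, the fingers measure 119 mm over their backs; the gripper's body (75 mm by 180 mm) begins 59 mm behind the grasp point.
Start: joints at [-1.244, 0.491, 1.559, -0, 1.092, -0.106], TCP at [262.158, -567.378, 233.661] pointing down, gripper open.
Joint ranges: [-3.1, 3.1], [-0.84, 2.19], [0.05, 2.79], [-1.13, 4.28], [0.06, 2.93], [-2.69, 2.69]. Speed limits (rad/s): [2.22, 2.22, 2.79, 3.14, 3.14, 3.14].

### API

Orientations are given as [roll, pitch, yaw] about the fixed x, y, z axes, in that order (R = Rz(yaw) Ry(pitch) Rx(roll)).
In Python, from cell import env gives the robot as it stands.
- The arm moves only by the shell command python3 -m crank 'ROWS'. ROWS is JSON, a list of rows, each a list of 5 numbers: the shift along the tool's x, y, z in mm, then the turn about the tool's z in degrees, then the finger opening in mm, from 0 to 95.1. In form: [[dx, dy, dz, yaw, grip], ...]. A call has 1 to 10 rows; each row is the pose to reach, as a shift and turn from the pose commanded when the call began, along the tool's axes at that moment; what a row does not reach only later rows make up. A row lasts 1/12 s, in which the tool goes at most 41.7 mm and 7.16 degrees, less where a joint would pass 70% of its speed; a pose out of reach is approached as far as the arm can. A call with a gripper value outside its range is refused whole. The fingers move at their own pace and stop on an object; the grip force is fixed at half the most. Time passes only in rows, so rows that repeat a pose let the fingers close. It gives the time, the measured TCP pose, the force, the opening and the grip force at its end, in the units of the state.
- env.state(): the state, without advancing time (a new reading comes with each control period).
- env.read_camera(name): name is "scene" or "top" or "wrist"; returns a dict with "img" (420x560x3 uint8, blue, green, red), "K" (3x3 intrinsics, pixels), "k1" (the pictures are not rectified: a ray, as slopes to the right and down, at radius r is drawn at 1 + k1 r^2 times it, then the intrinsics apply), "pose" (4x4, takes a point from camera to world coordinates). Camera axes: x right, y down, z forward; pixel columns grow to the right and rows downward; lengths in mm; the calibration is good to about 2 mm. A picture is of the moment at which its call begins. There is no depth.
- env.job_done(): hands the job in; it is judged then, once.
The state is a dict: "t": time; "joints": joint angles; "qvel": joint speeds; "tau": joint torques, N m; "eef_pos": TCP position; "tcp_rot": TCP orientation; "ft_force": force on the tool from outside, world axes, zero at the start; "moment": the same for the moment, N m; "opening": opening from 0.0 (shut) to 1.0 (fully open); "grip_force": force on a finger pad.
Only numpy, scipy, OpenCV 4.12 (cv2) and the standard library are available. Lean on these libraries where they do the work, as an engineer would, in place of code of your own. Each camera call takes 0.05 s, during which the arm holds its last target. There are 200 camera calls.

## Working session

There is one attempt and no reset: what is moved stays moved. The work goes in short steps, Python scripts to look and compute and a shell command to move; the robot and the scene stay as the last step left them, time stands still between calls to the robot, and variables do not carry over. Pictures are saved under pics/ and viewed, at most 14 in all, crops included, and the job is handed in when it is done.

```bash
ls; mkdir -p pics; python3 - <<'E'
from cell import env
import cv2
s=env.state();print(s['t'],s['eef_pos'],s['tcp_rot'],s['opening'])
for n in("scene","top"):
    c=env.read_camera(n);cv2.imwrite(f"pics/{n}0.png",c['img']);print(n,c['K'].tolist(),c['k1'],c['pose'].round(3).tolist())
E
```

```text
pics
0.0 [ 262.06572389 -567.15105146  233.0602832 ] [-3.14049096e+00 -9.73251511e-05  4.32802362e-01] 0.994667560930991
scene [[427.5503169571411, 0.0, 280.15538236868724], [0.0, 427.5503169571411, 207.43660917402664], [0.0, 0.0, 1.0]] -0.1050698158738309 [[-0.877, -0.234, 0.42, 156.094], [-0.48, 0.451, -0.753, 651.043], [-0.013, -0.862, -0.508, 530.814], [0.0, 0.0, 0.0, 1.0]]
top [[410.4595302935311, 0.0, 282.2563842537484], [0.0, 410.4595302935311, 211.72186505418904], [0.0, 0.0, 1.0]] 0.04289014052431945 [[0.017, -0.994, 0.104, 454.103], [-1.0, -0.015, 0.019, -51.2], [-0.017, -0.104, -0.994, 934.914], [0.0, 0.0, 0.0, 1.0]]
```

View pics/scene0.png

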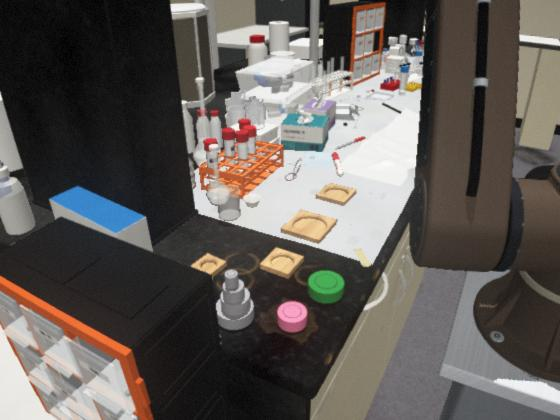

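View pics/top0.png

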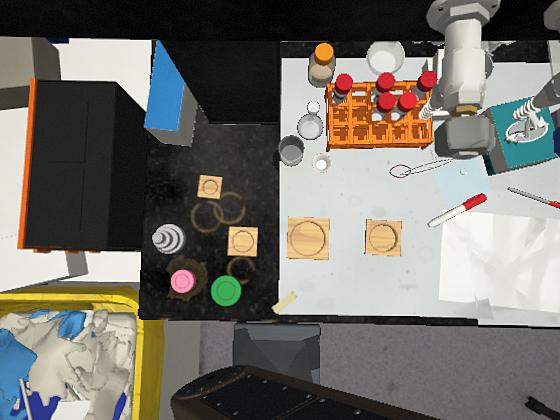

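The scene view shows the grey stack at (235,300), a pink disc at (292,317), a green disc at (326,287) and four wooden cases at (208,265), (282,262), (309,225) and (336,193). In the top view the stack is at (168,238), and the cases are at (210,187), (243,241), (308,238) and (383,238). Next I measure them.

```bash
cat > h.py <<'E'
import numpy as np, cv2
from cell import env
def ray(c,uv):
    uv=np.asarray(uv,float).reshape(-1,2);K=c['K']
    d=(uv-[K[0,2],K[1,2]])/[K[0,0],K[1,1]]
    p=d.copy()
    for _ in range(20): p=d/(1+c['k1']*(p**2).sum(1,keepdims=True))
    R=c['pose'][:3,:3];v=np.c_[p,np.ones(len(p))]@R.T
    return c['pose'][:3,3],v
def plane(c,uv,z):
    o,v=ray(c,uv);return o+v*((z-o[2])/v[:,2])[:,None]
def blobs(m,amin):
    cs,_=cv2.findContours(m,cv2.RETR_EXTERNAL,cv2.CHAIN_APPROX_NONE)
    return [k[:,0] for k in cs if cv2.contourArea(k)>amin]
def shift(dw,yaw): # world shift -> tool shift, tool down
    c,s=np.cos(yaw),np.sin(yaw);dw=np.asarray(dw,float)
    return np.round([c*dw[0]+s*dw[1], s*dw[0]-c*dw[1], -dw[2]],1)
E
python3 - <<'E'
from h import *
c=env.read_camera("top");im=c['img'];hsv=cv2.cvtColor(im,cv2.COLOR_BGR2HSV)
m=cv2.inRange(hsv,(10,50,110),(25,200,255));m[:160]=0;m[270:]=0
m=cv2.morphologyEx(m,cv2.MORPH_CLOSE,np.ones((5,5)))
for k in blobs(m,250):
    P=plane(c,k,12)[:,:2].astype(np.float32);r=cv2.minAreaRect(P)
    print(k.mean(0).round(),"case",np.round(r[0],1),np.round(r[1],1),round(r[2],1))
cv2.imwrite("pics/crop.png",np.hstack([cv2.resize(im[210:310,140:260],None,fx=5,fy=5,interpolation=cv2.INTER_CUBIC)]))
# gray discs in the stack
g=cv2.cvtColor(im,cv2.COLOR_BGR2GRAY)[210:265,143:200]
m=(g>75).astype(np.uint8)*255
for k in blobs(m,100):
    k=k+[143,210];(x,y),r=cv2.minEnclosingCircle(k.astype(np.float32));print("stack",x,y,r,plane(c,(x,y),24).round(1))
print("walls px->z0",plane(c,[[140,240],[280,125],[195,125],[140,140]],0).round())
for n,px in (("pink",(182,281)),("green",(226,290))): print(n,plane(c,px,24).round())
E
```

```text
[383. 237.] case [ 496.5 -259.2] [78.1 77.6] 87.3
[308. 238.] case [492.6 -91.7] [93.9 93.9] 88.6
[240. 237.] case [493.   57.3] [87.9 70.1] 1.3
[214. 189.] case [597.7 117.2] [86.6 64.1] 84.1
stack 168.2329864501953 237.72775268554688 16.460668563842773 [[487.2 218.4  24. ]]
walls px->z0 [[482. 289.   0.]
 [755. -25.   0.]
 [753. 174.   0.]
 [715. 301.   0.]]
pink [[393. 184.  24.]]
green [[375.  86.  24.]]
```

View pics/crop.png

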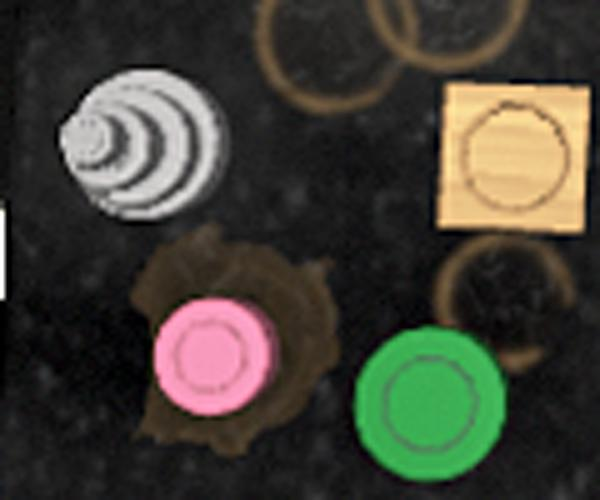

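The crop shows the grey steel stack. The small disc's top is at about (157,238) and the 66 disc is centred at about (168,238). The pink disc (182,281) and the green disc (226,290) stand apart and are the look-alikes to leave alone: steel is plain grey and the discs are piled up, so only this stack fits. By size, the cases are 383→50, 308→66, 243→36 and 210→22. I now refine the last two cases and the disc tops.

```bash
python3 - <<'E'
from h import *
c=env.read_camera("top");im=c['img'];hsv=cv2.cvtColor(im,cv2.COLOR_BGR2HSV)
m=cv2.inRange(hsv,(8,40,165),(28,200,255));m[:160]=0;m[270:]=0;m[:,270:]=0
m=cv2.morphologyEx(m,cv2.MORPH_CLOSE,np.ones((3,3)))
for k in blobs(m,200):
    r=cv2.minAreaRect(plane(c,k,12)[:,:2].astype(np.float32));print(k.mean(0).round(),"case",np.round(r[0],1),np.round(r[1],1))
s=env.read_camera("scene");si=s['img']
# top disc from both views: top view bright ellipse
cv2.imwrite("pics/st.png",np.hstack([cv2.resize(im[215:260,140:200],None,fx=6.5,fy=6.5,interpolation=cv2.INTER_CUBIC)[:290,:390],cv2.resize(si[260:335,200:265],None,fx=6,fy=6,interpolation=cv2.INTER_CUBIC)[:450,:390][:290]]))
# left edges expected: project? just discs by fit: right edges of each bright crescent on row 238
print(cv2.cvtColor(im,cv2.COLOR_BGR2GRAY)[238,145:195].tolist())
print(cv2.cvtColor(im,cv2.COLOR_BGR2GRAY)[225:252,157].tolist())
w=env.read_camera("wrist");print(w['K'].round(1).tolist(),w['k1'],w['pose'].round(3).tolist())
E
```

```text
[242. 241.] case [483.   54.7] [62.8 65.2]
[209. 186.] case [606.  133.6] [50.9 49.8]
[33, 35, 38, 33, 34, 35, 18, 201, 205, 196, 193, 195, 196, 197, 181, 162, 209, 127, 70, 78, 111, 188, 207, 213, 149, 84, 83, 92, 179, 206, 200, 211, 153, 70, 95, 169, 205, 192, 138, 82, 77, 41, 34, 33, 34, 35, 31, 34, 33, 28]
[43, 39, 32, 7, 187, 204, 198, 192, 196, 189, 195, 197, 192, 196, 203, 199, 204, 165, 110, 179, 206, 169, 123, 102, 58, 33, 44]
[[305.0, 0.0, 277.9], [0.0, 305.0, 206.4], [0.0, 0.0, 1.0]] -0.0687372543361882 [[0.42, -0.871, -0.256, 334.871], [-0.907, -0.404, -0.118, -534.385], [-0.0, 0.282, -0.96, 385.181], [0.0, 0.0, 0.0, 1.0]]
```

View pics/st.png

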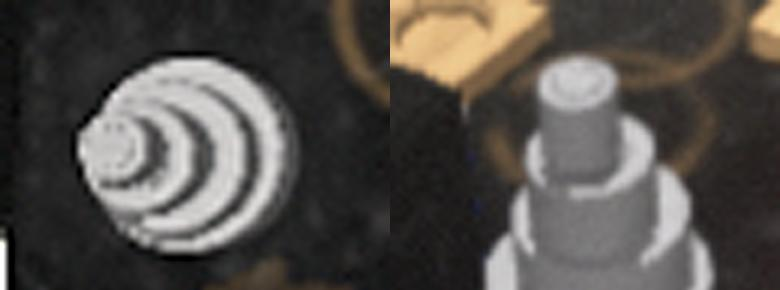

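The enlarged views show the stack's four steps. In the top view the 22 disc's top is centred at about (157.3,237.8), and the steps' right edges are at columns 162.3, 169.3, 177.3 and 183 on row 238.

```bash
python3 - <<'E'
from h import *
c=env.read_camera("top")
print(plane(c,(157,237.7),96).round(1))
for u,z,r in((162,96,11),(169.2,72,18),(177.2,48,25),(183,24,33)):
    p=plane(c,(u,237.8),z)[0];print(z,p.round(1),"centre y",(p[1]+r).round(1))
st=env.state();print(st['eef_pos'],st['tcp_rot'])
t=plane(c,(157,237.7),96)[0]
print("22:", shift([t[0]-st['eef_pos'][0],t[1]-st['eef_pos'][1],0],st['tcp_rot'][2]))
E
```

```text
[[484.3 220.   96. ]]
96 [484.3 209.8  96. ] centre y 220.8
72 [485.4 202.1  72. ] centre y 220.1
48 [486.5 191.9  48. ] centre y 216.9
24 [487.6 185.6  24. ] centre y 218.6
[ 262.14176364 -567.33515229  233.52393094] [-3.14141075e+00 -3.93029420e-05  4.32819215e-01]
22: [ 531.9 -621.5   -0. ]
```

```bash
python3 - <<'E'
from h import *
a=cv2.imread("pics/top0.png")[60:300,0:200];b=cv2.imread("pics/scene0.png")[180:420,0:260]
f=lambda i:(255*(i/255.)**.45).astype(np.uint8)
cv2.imwrite("pics/cab.png",np.vstack([np.hstack([cv2.resize(f(a),(340,408)),cv2.resize(f(b),(442,408))])]))
E
```

```text
(no output)
```

View pics/cab.png

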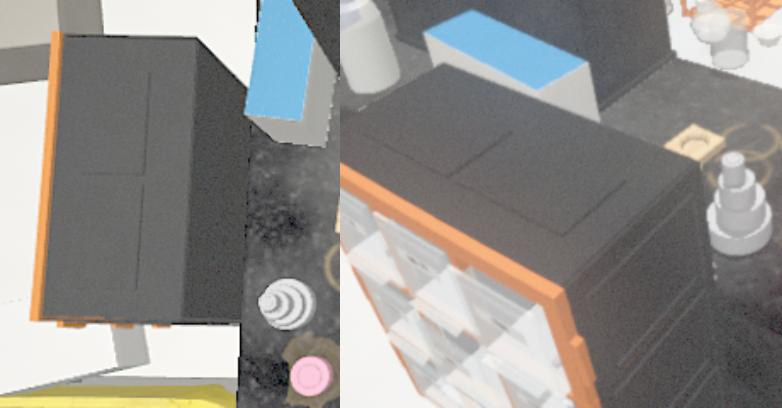

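The cabinet's near face lies at about y=285 and it is about 190 mm high. I will therefore close the fingers along x at the stack (yaw about 259°), with the wrist camera facing away from the cabinet, and turn back 71° for the cases. First comes the approach.

```bash
cat > s.py <<'E'
# usage: s.py x y z [yawdeg] : tool shift from the present pose to a world target
import sys;from h import *
s=env.state();p=s['eef_pos'];y=s['tcp_rot'][2];a=[float(v) for v in sys.argv[1:]]
print("t",round(s['t'],2),"p",np.round(p,1),"yaw",round(np.degrees(y)%360,1),"open",round(s['opening']*95.1,1),"grip",round(float(np.max(s['grip_force'])),1),"F",np.round(s['ft_force'],1),"q6",round(s['joints'][5],2))
for i in range(0,len(a),3): print("shift",shift(np.array(a[i:i+3])-p,y))
E
python3 -m crank '[[30,-24,-2,-7,95],[65,-51,-4,-14,95],[97,-76,-6,-21,95],[130,-102,-8,-28,90],[162,-127,-10,-35,80],[195,-153,-12,-42,70],[227,-178,-14,-49,60],[260,-203,-16,-56,60],[292,-229,-17,-63,60],[325,-254,-17,-70,60]]'; python3 s.py 460 140 240
```

```text
t: 1.18
eef_pos: [451.1, -198.6, 251.1]
tcp_rot: [3.141, 0.001, 1.66]
ft_force: [1.3, -0.4, -0.1]
opening: 0.642
grip_force: 0.0
t 1.18 p [ 451.1 -198.6  251.1] yaw 95.1 open 61.1 grip 0.0 F [ 1.3 -0.4 -0.1] q6 -0.64
shift [336.4  39.1  11.1]
```

```bash
python3 -m crank '[[34,4,1,-7,60],[68,8,2,-14,60],[101,12,3,-21,60],[135,16,4,-28,60],[168,20,5,-35,60],[202,24,7,-42,60],[235,28,8,-49,60],[269,32,9,-56,60],[303,36,10,-63,60],[336,39,11,-70,60]]'; python3 s.py 484.3 220.3 240
```

```text
t: 2.02
eef_pos: [461.3, 139.4, 239.7]
tcp_rot: [3.141, 0.0, 2.882]
ft_force: [0.5, -0.6, -0.1]
opening: 0.631
grip_force: 0.0
t 2.02 p [461.3 139.4 239.7] yaw 165.1 open 60.0 grip 0.0 F [ 0.5 -0.6 -0.1] q6 -1.16
shift [-1.5 84.1 -0.3]
```

```bash
python3 -m crank '[[0,8,0,-7,60],[0,16,0,-14,60],[0,25,0,-21,60],[0,33,0,-28,60],[0,42,0,-35,60],[-1,50,0,-42,55],[-1,59,0,-49,50],[-1,67,0,-56,45],[-1,76,0,-63,42],[-1,84,0,-70,42]]'; python3 -m crank '[[0,0,0,-7,42],[0,0,0,-14,42],[0,0,0,-21,42],[0,0,0,-23.5,42],[0,0,0,-23.5,42],[0,0,0,-23.5,42]]'; python3 - <<'E'
from h import *
w=env.read_camera("wrist");cv2.imwrite("pics/w1.png",w['img']);print(w['pose'].round(3).tolist())
E
python3 s.py
```

```text
t: 2.85
eef_pos: [484.5, 218.9, 239.6]
tcp_rot: [-3.141, 0.0, -2.179]
ft_force: [-0.2, -0.3, -0.7]
opening: 0.449
grip_force: 0.0
t: 3.35
eef_pos: [484.4, 218.4, 239.6]
tcp_rot: [-3.142, -0.0, -1.777]
ft_force: [-1.1, -0.4, -0.7]
opening: 0.442
grip_force: 0.0
[[-0.979, 0.196, 0.057, 468.753], [0.204, 0.94, 0.275, 140.317], [0.0, 0.28, -0.96, 391.425], [0.0, 0.0, 0.0, 1.0]]
t 3.4 p [484.4 218.4 239.6] yaw 258.2 open 42.3 grip 0.0 F [-0.1  0.3  1. ] q6 -2.64
```

View pics/w1.png

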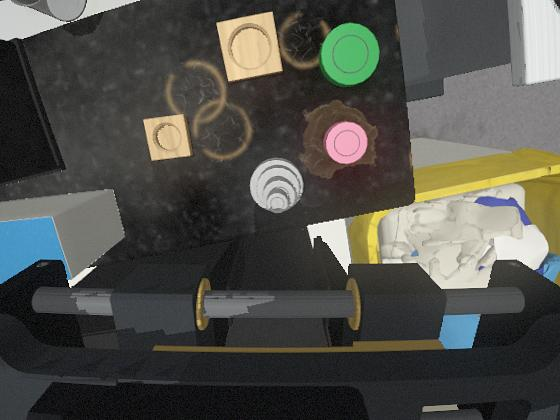

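The wrist view shows the stack at (277,185) with the 22 disc's top at about (276,203). The 22 case is at (167,136), the 36 case at (250,46), pink at (347,143) and green at (349,54). I refine the centres from edge points cast onto the known heights.

```bash
cat >> h.py <<'E'
def circ(c,ctr,z,r,tol=3.5,lo=60,hi=140):
    """fixed-radius circle fit to edge points cast onto plane z, near a prior centre"""
    e=cv2.Canny(cv2.cvtColor(c['img'],cv2.COLOR_BGR2GRAY),lo,hi);v,u=np.nonzero(e)
    P=plane(c,np.c_[u,v],z)[:,:2];q=np.array(ctr,float)
    from scipy.optimize import least_squares
    for t in (tol,tol,tol*.6,tol*.6):
        d=np.linalg.norm(P-q,axis=1);S=P[abs(d-r)<t]
        q=least_squares(lambda k:np.linalg.norm(S-k,axis=1)-r,q,loss='soft_l1').x
    res=np.linalg.norm(S-q,axis=1)-r
    a=np.degrees(np.arctan2(*(S-q).T[::-1]));cov=len(set((a//20).astype(int)))*20
    return q.round(1),len(S),round(float(abs(res).mean()),2),cov
E
python3 - <<'E'
from h import *
w=env.read_camera("wrist");t=env.read_camera("top")
for n,p,z,r in(("22",(484.3,220.3),96,11),("36",(485,220),72,18),("50",(486,217),48,25),("66",(487,218.5),24,33),
 ("c22",(606,133.6),12,18.5),("c36",(483,54.7),12,25.5),("c66",(492.6,-91.7),12,40.5),("c50",(496.5,-259.2),12,32.5)):
    print(n,*[circ(c,p,z,r) for c in((w,t) if n not in("c66","c50") else (t,))])
hsv=cv2.cvtColor(w['img'],cv2.COLOR_BGR2HSV);m=cv2.inRange(hsv,(8,40,150),(28,200,255));m[180:]=0;m[:,285:]=0;m[:8]=0
m=cv2.morphologyEx(m,cv2.MORPH_OPEN,np.ones((3,3)))
for k in blobs(m,600):
    r=cv2.minAreaRect(plane(w,k,12)[:,:2].astype(np.float32));print(k.mean(0).round(),"case",np.round(r[0],1),np.round(r[1],1))
E
```

```text
22 (array([484.8, 221. ]), 87, 0.91, 360) (array([485.8, 220.1]), 34, 0.7, 320)
36 (array([484.8, 220.8]), 123, 0.87, 340) (array([484.1, 220.4]), 50, 0.73, 320)
50 (array([485.2, 216.7]), 162, 1.19, 320) (array([485.2, 217.1]), 57, 0.83, 320)
66 (array([487.4, 219.5]), 198, 0.58, 360) (array([485.9, 218.7]), 105, 0.74, 360)
c22 (array([607., 134.]), 100, 0.45, 360) (array([605.1, 132.7]), 47, 0.64, 360)
c36 (array([484.3,  55.6]), 168, 0.4, 360) (array([482.8,  54.8]), 71, 0.64, 360)
c66 (array([491.8, -90.9]), 112, 0.62, 360)
c50 (array([ 495.8, -258.3]), 90, 0.59, 360)
[167. 137.] case [607.1 134.1] [51.  51.2]
[250.  46.] case [484.5  55.6] [65.  64.8]
```

```bash
python3 s.py 485 220.6 101
```

```text
t 3.5 p [484.4 218.4 239.6] yaw 258.2 open 42.3 grip 0.0 F [0.8 0.  0.2] q6 -2.64
shift [-2.300e+00 -1.000e-01  1.386e+02]
```

```bash
python3 -m crank '[[-2,0,20,0,42],[-2,0,45,0,42],[-2,0,70,0,42],[-2,0,95,0,42],[-2,0,115,0,42],[-2,0,128,0,42],[-2,0,135,0,42],[-2,0,138,0,42],[-2,0,138,0,42]]'; python3 s.py 485 220.6 101; python3 -m crank '[[0,0,0,0,30],[0,0,0,0,20],[0,0,0,0,15],[0,0,0,0,15],[0,0,0,0,15],[0,0,0,0,15]]'
```

```text
t: 4.25
eef_pos: [484.9, 220.4, 101.5]
tcp_rot: [3.141, -0.0, -1.775]
ft_force: [0.3, 0.7, -0.3]
opening: 0.443
grip_force: 0.0
t 4.25 p [484.9 220.4 101.5] yaw 258.3 open 42.1 grip 0.0 F [ 0.3  0.7 -0.3] q6 -2.63
shift [-0.3 -0.1  0.5]
t: 4.75
eef_pos: [485.1, 220.4, 102.2]
tcp_rot: [-3.141, 0.0, -1.775]
ft_force: [-0.4, 0.2, 6.4]
opening: 0.223
grip_force: 30.0
```

```bash
python3 -m crank '[[0,0,-2,0,15],[0,0,-6,0,15],[0,0,-14,0,15],[0,0,-26,0,15],[0,0,-40,0,15],[0,0,-50,0,15],[0,0,-55,0,15],[0,0,-55,0,15]]'; python3 - <<'E'
from h import *
w=env.read_camera("wrist");cv2.imwrite("pics/w2.png",w['img'])
for n,p,z,r in(("36",(485,220),72,18),("50",(485,217),48,25),("66",(487,219),24,33)): print(n,circ(w,p,z,r))
E
python3 s.py 606 133.5 120
```

```text
t: 5.42
eef_pos: [485.2, 220.5, 157.8]
tcp_rot: [-3.14, 0.001, -1.775]
ft_force: [0.6, -0.5, -1.2]
opening: 0.221
grip_force: 30.0
36 (array([484.9, 220.5]), 175, 0.77, 340)
50 (array([484.6, 217.5]), 214, 0.99, 360)
66 (array([487.3, 219.4]), 256, 0.59, 360)
t 5.47 p [484.9 220.4 157. ] yaw 258.3 open 20.9 grip 30.0 F [-0.4 -0.  -1.6] q6 -2.63
shift [  60.5 -136.2   37. ]
```

View pics/w2.png

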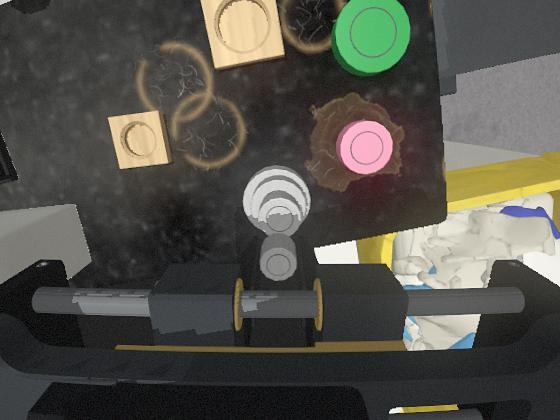

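The 22 disc hangs upright in the fingers at (278,262), and the rest of the stack is undisturbed. On to its case.

```bash
python3 -m crank '[[3,-6,0,7,15],[9,-19,0,14,15],[17,-38,0,21,15],[25,-56,10,28,15],[33,-75,22,35,15],[41,-93,36,42,15],[49,-110,50,49,15],[56,-125,62,56,15],[60,-133,68,63,15],[60.5,-136,70,70,15]]'; python3 -m crank '[[0,0,0,0,15],[0,0,0,0,15]]';python3 - <<'E'
from h import *
w=env.read_camera("wrist");cv2.imwrite("pics/w3.png",w['img'])
print(circ(w,(606.5,133.7),12,18.5))
E
python3 s.py 606.2 133.5 40
```

```text
t: 6.3
eef_pos: [605.9, 132.2, 84.2]
tcp_rot: [-3.141, -0.003, -3.004]
ft_force: [-0.2, 0.4, -0.7]
opening: 0.222
grip_force: 30.0
t: 6.47
eef_pos: [605.3, 133.4, 85.8]
tcp_rot: [-3.142, -0.001, -2.993]
ft_force: [-0.2, -0.6, -1.4]
opening: 0.224
grip_force: 30.0
(array([609.9, 133.3]), 117, 0.88, 320)
t 6.52 p [605.3 133.6  86.2] yaw 188.5 open 20.9 grip 30.0 F [-0.2 -0.1 -0.5] q6 -1.61
shift [-0.9 -0.2 46.2]
```

View pics/w3.png

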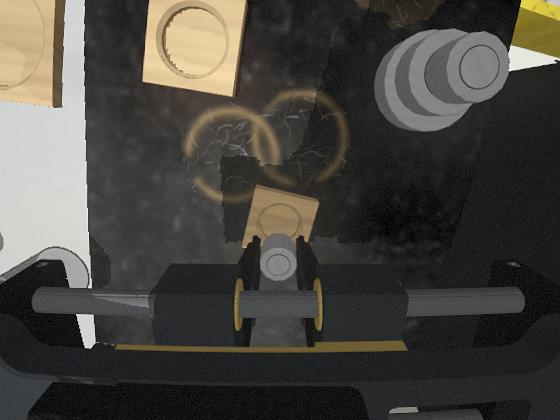

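The held 22 disc (278,258) hangs over its case, whose pocket is visible at (281,218). Now lower it gently.

```bash
python3 -m crank '[[-1,0,8,0,15],[-1,0,20,0,15],[-1,0,31,0,15],[-1,0,38,0,15],[-1,0,43,0,15],[-1,0,46,0,15],[-1,0,48,0,15],[-1,0,49.5,0,15],[-1,0,50,0,15],[-1,0,50,0,15]]'; python3 s.py 606.2 133.5 33.5
```

```text
t: 7.35
eef_pos: [606.8, 133.7, 36.8]
tcp_rot: [-3.142, 0.0, -2.997]
ft_force: [0.9, -0.3, -1.1]
opening: 0.221
grip_force: 30.0
t 7.35 p [606.8 133.7  36.8] yaw 188.3 open 21.0 grip 30.0 F [ 0.9 -0.3 -1.1] q6 -1.6
shift [ 0.7 -0.1  3.3]
```

```bash
python3 -m crank '[[0,0,0.5,0,15],[0,0,1,0,15],[0,0,1.5,0,15],[0,0,2,0,15],[0,0,2.5,0,15],[0,0,2.5,0,15]]'; python3 s.py
```

```text
t: 7.85
eef_pos: [606.8, 133.7, 34.3]
tcp_rot: [-3.142, 0.0, -2.997]
ft_force: [-0.9, 0.3, 1.8]
opening: 0.222
grip_force: 30.0
t 7.85 p [606.8 133.7  34.3] yaw 188.3 open 21.1 grip 30.0 F [-0.9  0.3  1.8] q6 -1.6
```

```bash
python3 -m crank '[[0,0,0.4,0,15],[0,0,0.7,0,15],[0,0,0.7,0,15]]'; python3 s.py
```

```text
t: 8.1
eef_pos: [606.8, 133.7, 34.2]
tcp_rot: [-3.141, 0.001, -2.997]
ft_force: [-3.4, 0.3, 9.9]
opening: 0.222
grip_force: 30.0
t 8.1 p [606.8 133.7  34.2] yaw 188.3 open 21.1 grip 30.0 F [-3.4  0.3  9.9] q6 -1.6
```

Contact is at the expected floor height. Release and rise.

```bash
python3 -m crank '[[0,0,-0.5,0,15],[0,0,-0.5,0,22],[0,0,-0.5,0,26],[0,0,-0.5,0,30],[0,0,-0.5,0,36],[0,0,-0.5,0,42]]'; python3 -m crank '[[0,0,-4,0,42],[0,0,-12,0,42],[0,0,-25,0,44],[0,0,-45,0,46],[0,0,-70,0,48],[0,0,-95,0,50],[0,0,-115,0,56],[0,0,-120,0,56]]'; python3 - <<'E'
from h import *
w=env.read_camera("wrist");cv2.imwrite("pics/w4.png",w['img'])
print("disc22",circ(w,(606.8,133.7),28,11))
E
python3 s.py 484.7 220.6 150
```

```text
t: 8.6
eef_pos: [606.7, 133.6, 33.7]
tcp_rot: [-3.142, -0.0, -2.997]
ft_force: [-0.0, -0.5, -0.2]
opening: 0.395
grip_force: 0.0
t: 9.27
eef_pos: [607.9, 133.8, 158.6]
tcp_rot: [-3.141, 0.006, -2.997]
ft_force: [0.6, -0.4, -0.6]
opening: 0.575
grip_force: 0.0
disc22 (array([608.9, 133.7]), 89, 0.66, 360)
t 9.32 p [607.7 133.8 157.6] yaw 188.3 open 55.4 grip 0.0 F [ 0.2 -0.1  0.8] q6 -1.6
shift [109.2 103.7   7.6]
```

View pics/w4.png

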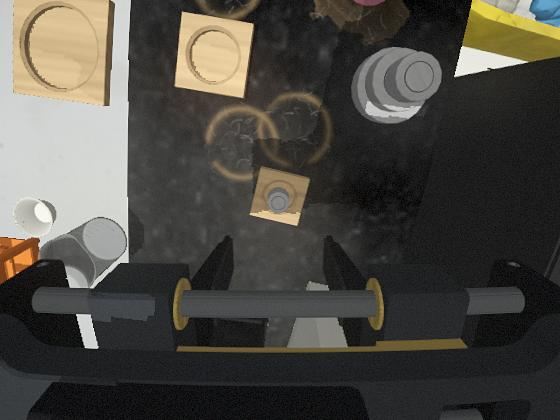

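The 22 disc is seated in its case at (278,200) and the others are undisturbed. Next is the 36 disc.

```bash
python3 -m crank '[[6,6,0,-7,56],[20,19,0,-14,56],[35,33,0,-21,56],[50,47,0,-28,56],[65,62,0,-35,56],[79,75,0,-42,56],[92,88,0,-49,56],[102,97,0,-56,56],[108,102.5,3,-63,56],[109,103.5,7,-70,56]]';  python3 -m crank '[[0,0,2,0,56],[0,0,10,0,56],[0,0,25,0,56],[0,0,35,0,56],[0,0,40,0,56],[0,0,40,0,56]]'; python3 s.py 484.7 220.6 77.5
```

```text
t: 10.15
eef_pos: [482.4, 221.0, 146.5]
tcp_rot: [3.141, -0.0, -1.768]
ft_force: [-0.3, -0.6, -0.0]
opening: 0.592
grip_force: 0.0
t: 10.65
eef_pos: [483.5, 220.0, 105.5]
tcp_rot: [3.139, -0.001, -1.777]
ft_force: [0.1, 0.6, 0.0]
opening: 0.587
grip_force: 0.0
t 10.65 p [483.5 220.  105.5] yaw 258.2 open 55.8 grip 0.0 F [0.1 0.6 0. ] q6 -2.63
shift [-0.9 -1.  28. ]
```

```bash
python3 -m crank '[[0,0,5,0,56],[-0.5,-1,13,0,56],[-0.5,-1,19,0,56],[-0.5,-1,23,0,56],[-0.5,-1,26,0,56],[-0.5,-1,27,0,56],[-0.5,-1,27,0,56]]'; python3 s.py 484.7 220.6 77.5
```

```text
t: 11.23
eef_pos: [484.9, 220.6, 79.7]
tcp_rot: [3.141, -0.0, -1.775]
ft_force: [0.0, 0.7, 0.2]
opening: 0.591
grip_force: 0.0
t 11.23 p [484.9 220.6  79.7] yaw 258.3 open 56.2 grip 0.0 F [0.  0.7 0.2] q6 -2.63
shift [0.1 0.2 2.2]
```

```bash
python3 -m crank '[[0,0,1,0,56],[0,0,2,0,50],[0,0,2,0,44],[0,0,2,0,38],[0,0,2,0,34],[0,0,2,0,30],[0,0,2,0,28],[0,0,2,0,28],[0,0,2,0,28]]'; python3 s.py;  python3 -m crank '[[0,0,-2,0,28],[0,0,-6,0,28],[0,0,-14,0,28],[0,0,-26,0,28],[0,0,-40,0,28],[0,0,-55,0,28],[0,0,-68,0,28],[0,0,-72,0,28],[0,0,-72,0,28]]';python3 - <<'E'
from h import *
w=env.read_camera("wrist");cv2.imwrite("pics/w5.png",w['img'])
for n,p,z,r in(("50",(485,217),48,25),("66",(487,219),24,33)): print(n,circ(w,p,z,r))
E
python3 s.py 483.6 55.2 100
```

```text
t: 11.98
eef_pos: [485.0, 220.6, 78.0]
tcp_rot: [-3.142, -0.0, -1.775]
ft_force: [-0.4, 0.9, 2.1]
opening: 0.371
grip_force: 30.0
t 11.98 p [485.  220.6  78. ] yaw 258.3 open 35.3 grip 30.0 F [-0.4  0.9  2.1] q6 -2.63
t: 12.73
eef_pos: [485.4, 220.7, 151.2]
tcp_rot: [-3.14, 0.001, -1.775]
ft_force: [-0.7, -0.1, -1.0]
opening: 0.369
grip_force: 30.0
50 (array([484.5, 217.6]), 222, 0.89, 360)
66 (array([487.4, 219.4]), 244, 0.61, 360)
t 12.78 p [485.  220.6 150.3] yaw 258.3 open 35.1 grip 30.0 F [ 0.2  0.2 -1.3] q6 -2.63
shift [162.3 -32.2  50.3]
```

```bash
python3 -m crank '[[6,-1,0,7,28],[22,-4,0,14,28],[45,-9,0,21,28],[68,-13,5,28,28],[90,-18,15,35,28],[112,-22,28,42,28],[132,-26,42,49,28],[149,-30,54,56,28],[160,-32,62,63,28],[162,-32,65,70,28]]'; python3 -m crank '[[0,0,0,0,28],[0,0,0,0,28]]'; python3 s.py 483.8 55.2 36
```

```text
t: 13.62
eef_pos: [482.7, 53.8, 83.0]
tcp_rot: [3.141, -0.003, -3.005]
ft_force: [-0.4, 1.3, -1.4]
opening: 0.371
grip_force: 30.0
t: 13.78
eef_pos: [483.2, 55.4, 84.3]
tcp_rot: [3.141, -0.001, -2.993]
ft_force: [0.2, 0.3, -1.6]
opening: 0.37
grip_force: 30.0
t 13.78 p [483.2  55.4  84.3] yaw 188.5 open 35.2 grip 30.0 F [ 0.2  0.3 -1.6] q6 -1.74
shift [-0.6 -0.3 48.3]
```

```bash
python3 -m crank '[[-0.5,0,8,0,28],[-0.5,0,19,0,28],[-0.5,0,30,0,28],[-0.5,0,37,0,28],[-0.5,0,42,0,28],[-0.5,0,45,0,28],[-0.5,0,46.5,0,28],[-0.5,0,47.5,0,28],[-0.5,0,48,0,28],[-0.5,0,48,0,28]]'; python3 s.py 483.8 55.2 34
```

```text
t: 14.62
eef_pos: [484.1, 55.6, 37.1]
tcp_rot: [-3.141, 0.0, -2.997]
ft_force: [-0.2, 0.3, -1.4]
opening: 0.373
grip_force: 30.0
t 14.62 p [484.1  55.6  37.1] yaw 188.3 open 35.5 grip 30.0 F [-0.2  0.3 -1.4] q6 -1.74
shift [ 0.3 -0.3  3.1]
```

```bash
python3 -m crank '[[0,0,0.5,0,28],[0,0,1,0,28],[0,0,1.5,0,28],[0,0,2,0,28],[0,0,2.4,0,28],[0,0,2.4,0,28]]'; python3 -m crank '[[0,0,0.3,0,28],[0,0,0.5,0,28],[0,0,0.5,0,28]]'
```

```text
t: 15.12
eef_pos: [484.0, 55.6, 34.4]
tcp_rot: [-3.142, -0.0, -2.997]
ft_force: [-0.3, 0.4, -1.2]
opening: 0.37
grip_force: 30.0
t: 15.37
eef_pos: [484.0, 55.6, 34.0]
tcp_rot: [-3.141, 0.0, -2.997]
ft_force: [-0.7, 0.1, -1.5]
opening: 0.368
grip_force: 30.0
```

```bash
python3 -m crank '[[0,0,0.3,0,28],[0,0,0.5,0,28],[0,0,0.5,0,28]]'; python3 -m crank '[[0,0,0.3,0,28],[0,0,0.4,0,28],[0,0,0.4,0,28]]'
```

```text
t: 15.62
eef_pos: [484.0, 55.6, 34.0]
tcp_rot: [-3.141, 0.0, -2.997]
ft_force: [-1.4, 0.3, 6.8]
opening: 0.371
grip_force: 30.0
t: 15.87
eef_pos: [484.0, 55.6, 33.9]
tcp_rot: [-3.141, 0.001, -2.997]
ft_force: [-2.2, -0.8, 13.1]
opening: 0.371
grip_force: 30.0
```

```bash
python3 -m crank '[[0,0,-0.6,0,28],[0,0,-0.6,0,36],[0,0,-0.6,0,40],[0,0,-0.6,0,44],[0,0,-0.6,0,50],[0,0,-0.6,0,56]]'; python3 -m crank '[[0,0,-4,0,56],[0,0,-12,0,58],[0,0,-25,0,60],[0,0,-45,0,62],[0,0,-70,0,66],[0,0,-95,0,70],[0,0,-115,0,70],[0,0,-120,0,70]]'; python3 - <<'E'
from h import *
w=env.read_camera("wrist");cv2.imwrite("pics/w6.png",w['img'])
print("disc36",circ(w,(484,55.6),28,18))
E
python3 s.py 484.6 217.5 150
```

```text
t: 16.37
eef_pos: [484.0, 55.6, 33.6]
tcp_rot: [-3.142, -0.0, -2.997]
ft_force: [-0.1, 0.3, 1.1]
opening: 0.541
grip_force: 0.0
t: 17.03
eef_pos: [484.9, 55.6, 157.2]
tcp_rot: [-3.141, 0.005, -2.997]
ft_force: [0.6, -0.0, -1.1]
opening: 0.735
grip_force: 0.0
disc36 (array([484.9,  55.4]), 146, 0.91, 320)
t 17.08 p [484.7  55.6 156.5] yaw 188.3 open 69.7 grip 0.0 F [-0.6  0.4  0.2] q6 -1.74
shift [-23.3 160.2   6.5]
```

View pics/w6.png

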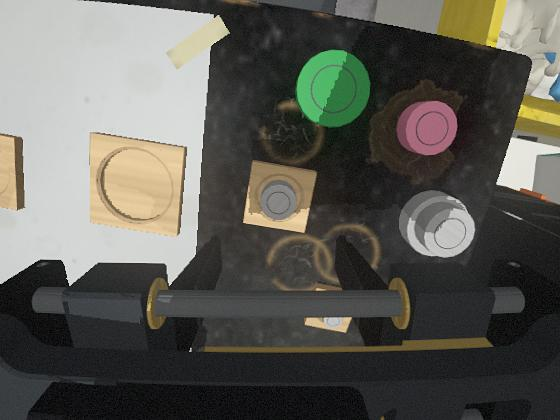

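The 36 disc is seated at (278,200). Next is the 50 disc, the top of the remaining stack at (449,232).

```bash
python3 -m crank '[[-1,7,0,-7,70],[-3,22,0,-14,70],[-6,44,0,-21,70],[-9,67,0,-28,70],[-12,90,0,-35,70],[-16,112,0,-42,70],[-19,132,0,-49,70],[-22,148,0,-56,70],[-23,158,2,-63,70],[-23,160,4,-70,70]]';  python3 -m crank '[[0,0,3,0,70],[0,0,14,0,70],[0,0,30,0,70],[0,0,46,0,70],[0,0,60,0,70],[0,0,69,0,70],[0,0,73,0,70],[0,0,73,0,70],[0,0,73,0,70]]'; python3 s.py 484.7 217.4 53.7
```

```text
t: 17.92
eef_pos: [483.1, 218.7, 148.7]
tcp_rot: [3.141, -0.0, -1.768]
ft_force: [-0.1, 0.5, -0.4]
opening: 0.737
grip_force: 0.0
t: 18.67
eef_pos: [483.7, 217.1, 76.8]
tcp_rot: [3.142, -0.0, -1.776]
ft_force: [0.5, -0.3, 0.1]
opening: 0.735
grip_force: 0.0
t 18.67 p [483.7 217.1  76.8] yaw 258.2 open 69.9 grip 0.0 F [ 0.5 -0.3  0.1] q6 -2.64
shift [-0.5 -0.9 23.1]
```

```bash
python3 -m crank '[[0,0,5,0,70],[-0.5,-1,12,0,70],[-0.5,-1,18,0,70],[-0.5,-1,21.5,0,70],[-0.5,-1,23,0,70],[-0.5,-1,23.5,0,70],[-0.5,-1,23.5,0,70]]'; python3 s.py 484.7 217.4 53.7;python3 -m crank '[[0,0,0,0,64],[0,0,0,0,58],[0,0,0,0,52],[0,0,0,0,48],[0,0,0,0,44],[0,0,0,0,42],[0,0,0,0,42],[0,0,0,0,42]]'
```

```text
t: 19.25
eef_pos: [484.7, 217.5, 53.1]
tcp_rot: [3.141, -0.0, -1.775]
ft_force: [-0.7, 0.3, 0.3]
opening: 0.737
grip_force: 0.0
t 19.25 p [484.7 217.5  53.1] yaw 258.3 open 70.1 grip 0.0 F [-0.7  0.3  0.3] q6 -2.64
shift [ 0.1 -0.  -0.6]
t: 19.92
eef_pos: [484.8, 217.5, 53.3]
tcp_rot: [-3.141, 0.0, -1.775]
ft_force: [-0.2, -0.1, 2.8]
opening: 0.52
grip_force: 30.0
```

```bash
python3 -m crank '[[0,0,-2,0,42],[0,0,-6,0,42],[0,0,-14,0,42],[0,0,-26,0,42],[0,0,-40,0,42],[0,0,-55,0,42],[0,0,-70,0,42],[0,0,-82,0,42],[0,0,-90,0,42],[0,0,-92,0,42]]';python3 - <<'E'
from h import *
w=env.read_camera("wrist")
print(circ(w,(487,219),24,33))
E
python3 s.py 497 -20 145
```

```text
t: 20.75
eef_pos: [485.0, 217.6, 146.8]
tcp_rot: [-3.14, 0.001, -1.775]
ft_force: [-0.1, 0.1, -3.2]
opening: 0.517
grip_force: 30.0
(array([487.4, 219.7]), 240, 0.66, 360)
t 20.8 p [484.9 217.6 146.2] yaw 258.3 open 48.9 grip 30.0 F [ 0.1 -0.1 -3.5] q6 -2.64
shift [230.2 -60.    1.2]
```

```bash
python3 -m crank '[[7,-2,0,7,42],[24,-6,0,14,42],[48,-12,0,21,42],[74,-19,0,28,42],[101,-26,0,35,42],[128,-33,0,42,42],[155,-40,0,49,42],[182,-47,0,56,42],[207,-54,0,63,42],[230,-60,0,70,42]]'; python3 s.py 497 -258.4 145
```

```text
t: 21.63
eef_pos: [496.5, -21.4, 144.6]
tcp_rot: [3.141, -0.001, -3.003]
ft_force: [-0.6, 1.0, -4.1]
opening: 0.519
grip_force: 30.0
t 21.63 p [496.5 -21.4 144.6] yaw 187.9 open 49.3 grip 30.0 F [-0.6  1.  -4.1] q6 -1.89
shift [  32.2 -234.8   -0.4]
```

```bash
python3 -m crank '[[3,-22,0,0,42],[7,-48,0,0,42],[10,-75,0,0,42],[14,-102,0,0,42],[18,-129,0,0,42],[21,-156,0,0,42],[25,-182,5,0,42],[29,-206,10,0,42],[32,-226,18,0,42],[34,-235,24,0,42]]'; python3 -m crank '[[0,0,0,0,42],[0,0,0,0,42]]';python3 - <<'E'
from h import *
w=env.read_camera("wrist");cv2.imwrite("pics/w7.png",w['img'])
hsv=cv2.cvtColor(w['img'],cv2.COLOR_BGR2HSV);m=cv2.inRange(hsv,(8,40,150),(28,200,255));m[270:]=0
m=cv2.morphologyEx(m,cv2.MORPH_OPEN,np.ones((3,3)))
for k in blobs(m,600):
    r=cv2.minAreaRect(plane(w,k,12)[:,:2].astype(np.float32));print(k.mean(0).round(),"case",np.round(r[0],1),np.round(r[1],1))
E
python3 s.py 497 -258.4 36
```

```text
t: 22.47
eef_pos: [496.7, -259.4, 120.0]
tcp_rot: [3.141, -0.001, -2.998]
ft_force: [-0.7, 0.6, -4.2]
opening: 0.516
grip_force: 30.0
t: 22.63
eef_pos: [496.6, -256.8, 120.5]
tcp_rot: [3.14, -0.001, -2.998]
ft_force: [-0.5, -0.4, -3.2]
opening: 0.521
grip_force: 30.0
[442. 246.] case [511.3 -98.3] [57.8 29.1]
[465. 212.] case [470.8 -85.1] [49.2 28.2]
t 22.68 p [ 496.8 -256.4  121. ] yaw 188.3 open 49.5 grip 30.0 F [-0.8  1.  -4.4] q6 -2.31
shift [ 0.1 -2.  85. ]
```

View pics/w7.png

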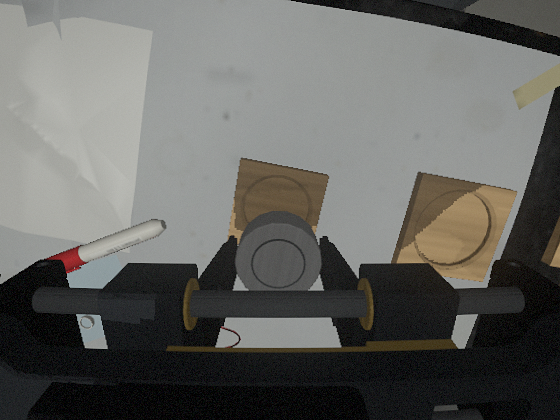

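The held 50 disc at (279,258) covers the near part of its case, whose far corners are at (241,158) and (329,175). The 66 case has its far corners at (420,172) and (517,190). I work out both centres from those corners.

```bash
python3 - <<'E'
from h import *
w=env.read_camera("wrist");hsv=cv2.cvtColor(w['img'],cv2.COLOR_BGR2HSV)
m=cv2.inRange(hsv,(8,40,50),(28,220,255));m=cv2.morphologyEx(m,cv2.MORPH_OPEN,np.ones((3,3)));m[235:,:340]=0;m[:150]=0;m[290:]=0;m[:,525:]=0
for k in blobs(m,600):
    P=plane(w,k,12)[:,:2];r=cv2.minAreaRect(P.astype(np.float32));B=cv2.boxPoints(r);B=B[np.argsort(B[:,0])]
    e=B[:2][np.argsort(B[:2,1])];d=e[1]-e[0];L=np.linalg.norm(d);n=np.array([d[1],-d[0]])/L
    S=78 if L<86 else 94
    print(k.mean(0).round(),np.round(r[1],1),"edge",L.round(1),"centre",(e.mean(0)+n*S/2).round(1))
E
```

```text
[451. 225.] [99.8 95. ] edge 99.8 centre [492.4 -92.6]
[274. 196.] [77.7 72. ] edge 77.7 centre [ 495.7 -258.7]
```

```bash
python3 -m crank '[[1,-2,6,0,42],[1,-2,18,0,42],[1,-2,34,0,42],[1,-2,50,0,42],[1,-2,63,0,42],[1,-2,72,0,42],[1,-2,78,0,42],[1,-2,81,0,42],[1,-2,82,0,42],[1,-2,82,0,42]]'; python3 s.py 496.2 -258.7 33.3
```

```text
t: 23.57
eef_pos: [496.6, -259.4, 39.5]
tcp_rot: [-3.141, 0.0, -2.997]
ft_force: [-0.1, -0.5, -3.3]
opening: 0.52
grip_force: 30.0
t 23.57 p [ 496.6 -259.4   39.5] yaw 188.3 open 49.5 grip 30.0 F [-0.1 -0.5 -3.3] q6 -2.32
shift [0.3 0.8 6.2]
```

```bash
python3 -m crank '[[0,0.5,1,0,42],[0,0.5,2,0,42],[0,0.5,3,0,42],[0,0.5,4,0,42],[0,0.5,4.5,0,42],[0,0.5,5,0,42],[0,0.5,5.5,0,42],[0,0.5,5.5,0,42]]'; python3 -m crank '[[0,0,0.3,0,42],[0,0,0.5,0,42],[0,0,0.5,0,42]]'
```

```text
t: 24.23
eef_pos: [496.3, -258.9, 33.7]
tcp_rot: [-3.142, -0.0, -2.997]
ft_force: [-0.2, -0.2, -4.0]
opening: 0.517
grip_force: 30.0
t: 24.48
eef_pos: [496.3, -259.0, 33.4]
tcp_rot: [-3.141, 0.0, -2.997]
ft_force: [-1.1, 0.3, -0.7]
opening: 0.521
grip_force: 30.0
```

```bash
python3 -m crank '[[0,0,0.3,0,42],[0,0,0.4,0,42],[0,0,0.4,0,42]]'
```

```text
t: 24.73
eef_pos: [496.3, -259.0, 33.3]
tcp_rot: [-3.141, 0.0, -2.997]
ft_force: [-2.1, 0.7, 5.3]
opening: 0.519
grip_force: 30.0
```

Contact is at 33.3, as computed. Release, rise and look.

```bash
python3 -m crank '[[0,0,-0.2,0,42],[0,0,-0.2,0,50],[0,0,-0.2,0,54],[0,0,-0.2,0,60],[0,0,-0.2,0,66],[0,0,-0.2,0,70]]'; python3 -m crank '[[0,0,-4,0,70],[0,0,-12,0,72],[0,0,-25,0,74],[0,0,-45,0,76],[0,0,-70,0,80],[0,0,-95,0,84],[0,0,-115,0,86],[0,0,-120,0,86]]'; python3 - <<'E'
from h import *
w=env.read_camera("wrist");cv2.imwrite("pics/w8.png",w['img'])
print("disc50",circ(w,(496.3,-259),28,25))
E
python3 s.py 497 -20 155 487 219 155
```

```text
t: 25.23
eef_pos: [496.4, -259.0, 33.0]
tcp_rot: [-3.141, 0.0, -2.997]
ft_force: [-0.0, -0.3, 1.0]
opening: 0.703
grip_force: 0.0
t: 25.9
eef_pos: [497.2, -259.5, 156.8]
tcp_rot: [-3.138, 0.004, -2.997]
ft_force: [0.9, -0.2, 0.3]
opening: 0.901
grip_force: 0.0
disc50 (array([ 497.4, -260.8]), 188, 0.93, 320)
t 25.95 p [ 497.1 -259.4  156. ] yaw 188.3 open 85.6 grip 0.0 F [-0.6 -0.7  1.7] q6 -2.31
shift [-34.5 236.9   1. ]
shift [-59.1 474.8   1. ]
```

View pics/w8.png

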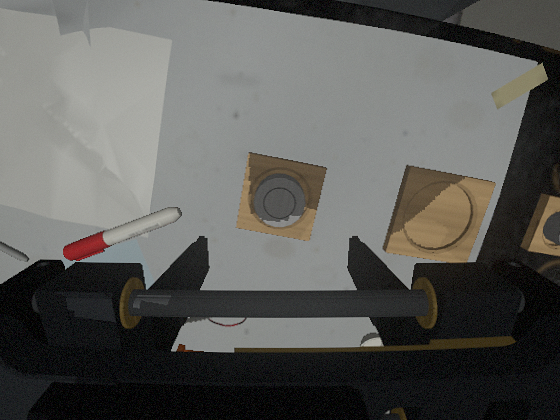

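The 50 disc is seated in its pocket at (278,198). Next is the 66 disc.

```bash
python3 -m crank '[[-3,20,0,0,86],[-6,46,0,0,86],[-10,74,0,0,86],[-14,103,0,0,86],[-18,132,0,0,86],[-22,161,0,0,86],[-26,190,0,0,86],[-30,212,0,0,86],[-33,230,0,0,86],[-34,237,0,0,86]]'; python3 -m crank '[[-2,14,0,-7,86],[-4,36,0,-14,86],[-7,62,0,-21,86],[-10,90,0,-28,86],[-13,118,0,-35,86],[-16,146,0,-42,86],[-19,173,0,-49,86],[-22,200,0,-56,86],[-24,225,0,-63,86],[-25,238,0,-70,86]]'; python3 -m crank '[[0,0,0,0,86],[0,0,0,0,86]]'; python3 s.py 486.9 219.2 29.5
```

```text
t: 26.78
eef_pos: [495.2, -17.5, 152.2]
tcp_rot: [3.141, -0.001, -2.995]
ft_force: [0.1, -0.5, -0.1]
opening: 0.902
grip_force: 0.0
t: 27.62
eef_pos: [485.9, 221.3, 152.3]
tcp_rot: [3.141, -0.0, -1.768]
ft_force: [-0.5, -0.7, -0.5]
opening: 0.903
grip_force: 0.0
t: 27.78
eef_pos: [486.0, 219.4, 152.3]
tcp_rot: [3.141, -0.001, -1.777]
ft_force: [0.0, -0.7, 0.6]
opening: 0.904
grip_force: 0.0
t 27.78 p [486.  219.4 152.3] yaw 258.2 open 85.9 grip 0.0 F [ 0.  -0.7  0.6] q6 -2.64
shift [  0.   -1.  122.8]
```

```bash
python3 -m crank '[[0,0,8,0,86],[0,-1,24,0,86],[0,-1,46,0,86],[0,-1,68,0,86],[0,-1,88,0,86],[0,-1,102,0,86],[0,-1,112,0,86],[0,-1,117,0,86],[0,-1,120,0,86],[0,-1,120,0,86]]'; python3 s.py 486.9 219.2 29.5
```

```text
t: 28.62
eef_pos: [487.2, 219.0, 32.8]
tcp_rot: [3.141, -0.0, -1.776]
ft_force: [-0.4, -0.6, -0.3]
opening: 0.906
grip_force: 0.0
t 28.62 p [487.2 219.   32.8] yaw 258.2 open 86.2 grip 0.0 F [-0.4 -0.6 -0.3] q6 -2.64
shift [-0.1  0.4  3.3]
```

```bash
python3 -m crank '[[0,0,1.5,0,86],[0,0,3,0,80],[0,0,3.3,0,74],[0,0,3.3,0,68],[0,0,3.3,0,63],[0,0,3.3,0,58],[0,0,3.3,0,56],[0,0,3.3,0,56],[0,0,3.3,0,56],[0,0,3.3,0,56]]'; python3 -m crank '[[0,0,-2,0,56],[0,0,-5,0,56],[0,0,-10,0,56],[0,0,-18,0,56],[0,0,-30,0,56],[0,0,-45,0,56],[0,0,-60,0,56],[0,0,-76,0,56],[0,0,-88,0,56],[0,0,-94,0,56]]'; python3 -m crank '[[0,0,-14,0,56],[0,0,-24,0,56],[0,0,-28,0,56],[0,0,-28,0,56]]'; python3 s.py 493 -91.7 145
```

```text
t: 29.45
eef_pos: [487.1, 219.4, 29.9]
tcp_rot: [-3.141, 0.0, -1.775]
ft_force: [-1.5, 1.7, 6.1]
opening: 0.696
grip_force: 30.0
t: 30.28
eef_pos: [487.5, 219.5, 125.7]
tcp_rot: [-3.14, 0.001, -1.775]
ft_force: [-0.1, -0.3, -5.2]
opening: 0.684
grip_force: 30.0
t: 30.62
eef_pos: [487.4, 219.5, 152.5]
tcp_rot: [-3.14, 0.001, -1.775]
ft_force: [-0.4, -0.2, -4.9]
opening: 0.687
grip_force: 30.0
t 30.62 p [487.4 219.5 152.5] yaw 258.3 open 65.3 grip 30.0 F [-0.4 -0.2 -4.9] q6 -2.64
shift [303.6 -68.6   7.5]
```

```bash
python3 -m crank '[[6,-1,0,7,56],[18,-4,0,14,56],[36,-8,0,21,56],[56,-13,0,28,56],[76,-17,0,35,56],[96,-22,0,42,56],[116,-26,0,49,56],[134,-30,0,56,56],[148,-33,0,63,56],[154,-35,0,70,56]]';  python3 s.py 492.8 -91.3 115
```

```text
t: 31.45
eef_pos: [489.8, 59.9, 151.0]
tcp_rot: [-3.141, -0.001, -3.004]
ft_force: [-0.1, 0.7, -4.6]
opening: 0.689
grip_force: 30.0
t 31.45 p [489.8  59.9 151. ] yaw 187.9 open 65.5 grip 30.0 F [-0.1  0.7 -4.6] q6 -1.72
shift [  17.7 -150.2   36. ]
```

```bash
python3 -m crank '[[1,-8,0,0,56],[3,-24,0,0,56],[6,-44,2,0,56],[8,-64,6,0,56],[10,-84,11,0,56],[12,-104,17,0,56],[14,-122,23,0,56],[16,-138,29,0,56],[18,-148,34,0,56],[18,-151,36,0,56]]'; python3 -m crank '[[0,0,0,0,56],[0,0,0,0,56],[0,0,0,0,56]]'; python3 - <<'E'
from h import *
w=env.read_camera("wrist");cv2.imwrite("pics/w9.png",w['img'])
hsv=cv2.cvtColor(w['img'],cv2.COLOR_BGR2HSV)
m=cv2.inRange(hsv,(8,40,50),(28,220,255));m=cv2.morphologyEx(m,cv2.MORPH_OPEN,np.ones((3,3)));m[215:]=0;m[:,:190]=0;m[:,370:]=0
for k in blobs(m,600):
    P=plane(w,k,12)[:,:2];r=cv2.minAreaRect(P.astype(np.float32));B=cv2.boxPoints(r);B=B[np.argsort(B[:,0])]
    e=B[:2][np.argsort(B[:2,1])];d=e[1]-e[0];L=np.linalg.norm(d);n=np.array([d[1],-d[0]])/L
    print(k.mean(0).round(),np.round(r[1],1),"edge",L.round(1),"centre",(e.mean(0)+n*47).round(1))
E
python3 s.py 492.8 -91.3 38
```

```text
t: 32.28
eef_pos: [493.7, -91.6, 114.7]
tcp_rot: [3.141, -0.001, -2.995]
ft_force: [0.3, 0.3, -5.3]
opening: 0.683
grip_force: 30.0
t: 32.53
eef_pos: [494.2, -89.8, 115.9]
tcp_rot: [-3.142, 0.0, -2.995]
ft_force: [-0.8, -0.3, -5.2]
opening: 0.689
grip_force: 30.0
[279. 182.] [93.7 59.9] edge 93.7 centre [492.2 -90.3]
[352.  54.] [17.  36.2] edge 17.0 centre [378.1 -73. ]
t 32.58 p [494.2 -89.8 116. ] yaw 188.4 open 65.7 grip 30.0 F [-0.8  0.8 -4.8] q6 -2.03
shift [ 1.6 -1.3 78. ]
```

View pics/w9.png

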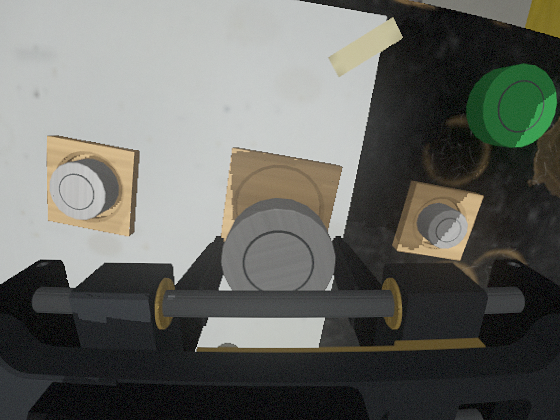

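The 66 disc (278,255) hangs over its case, whose far corners are at (233,149) and (341,166). The corner-based centre is (492.2,-90.3), which agrees with the earlier values. Lower it.

```bash
python3 -m crank '[[2,-1,6,0,56],[2,-1,16,0,56],[2,-1,30,0,56],[2,-1,44,0,56],[2,-1,57,0,56],[2,-1,66,0,56],[2,-1,72,0,56],[2,-1,75,0,56],[2,-1,76,0,56],[2,-1,76,0,56]]'; python3 s.py 492.4 -90.9 33.9
```

```text
t: 33.42
eef_pos: [492.4, -91.8, 39.8]
tcp_rot: [-3.141, 0.0, -2.997]
ft_force: [-0.7, 0.0, -4.9]
opening: 0.689
grip_force: 30.0
t 33.42 p [492.4 -91.8  39.8] yaw 188.3 open 65.5 grip 30.0 F [-0.7  0.  -4.9] q6 -2.03
shift [-0.1  0.9  5.9]
```

```bash
python3 -m crank '[[0,0.5,1,0,56],[0,0.6,2,0,56],[0,0.6,3,0,56],[0,0.6,4,0,56],[0,0.6,4.5,0,56],[0,0.6,5,0,56],[0,0.6,5.3,0,56],[0,0.6,5.3,0,56]]'; python3 -m crank '[[0,0,0.3,0,56],[0,0,0.5,0,56],[0,0,0.5,0,56]]'
```

```text
t: 34.08
eef_pos: [492.2, -91.2, 34.4]
tcp_rot: [-3.142, 0.0, -2.997]
ft_force: [-0.8, -0.3, -5.5]
opening: 0.688
grip_force: 30.0
t: 34.33
eef_pos: [492.2, -91.2, 34.0]
tcp_rot: [-3.141, 0.0, -2.997]
ft_force: [0.6, 0.6, -4.1]
opening: 0.688
grip_force: 30.0
```

```bash
python3 -m crank '[[0,0,0.3,0,56],[0,0,0.5,0,56],[0,0,0.5,0,56]]'
```

```text
t: 34.58
eef_pos: [492.2, -91.2, 33.9]
tcp_rot: [-3.141, 0.0, -2.997]
ft_force: [-2.4, 0.4, 4.4]
opening: 0.687
grip_force: 30.0
```

```bash
python3 -m crank '[[0,0,-0.2,0,56],[0,0,-0.2,0,66],[0,0,-0.2,0,70],[0,0,-0.2,0,76],[0,0,-0.2,0,82],[0,0,-0.2,0,86]]'; python3 -m crank '[[0,0,-4,0,86],[0,0,-12,0,86],[0,0,-25,0,86],[0,0,-45,0,86],[0,0,-70,0,86],[0,0,-95,0,86],[0,0,-115,0,86],[0,0,-120,0,86],[0,0,-120,0,86],[0,0,-120,0,86]]'; python3 - <<'E'
from h import *
w=env.read_camera("wrist");cv2.imwrite("pics/w10.png",np.vstack([w['img'][:300]]))
print("disc66",circ(w,(492.2,-91.2),28,33))
t=env.read_camera("top");cv2.imwrite("pics/t10.png",np.vstack([w['img'][:290],t['img'][30:330]]))
E
python3 s.py
```

```text
t: 35.08
eef_pos: [492.4, -91.2, 33.6]
tcp_rot: [-3.141, 0.0, -2.997]
ft_force: [-0.3, 0.1, -0.5]
opening: 0.871
grip_force: 0.0
t: 35.92
eef_pos: [492.0, -91.1, 153.5]
tcp_rot: [-3.141, 0.0, -2.997]
ft_force: [-0.1, 0.1, -0.3]
opening: 0.903
grip_force: 0.0
disc66 (array([493.1, -92.1]), 311, 0.93, 360)
t 36.02 p [491.7 -91.1 152.7] yaw 188.3 open 86.2 grip 0.0 F [ 0.2 -0.6  0.3] q6 -2.03
```

View pics/t10.png

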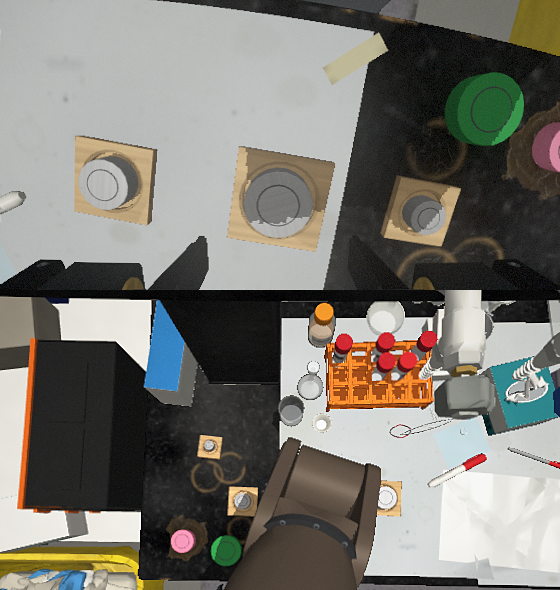

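The wrist half shows the 50, 66 and 36 discs flat in their cases at (110,185), (279,203) and (425,213). The top half shows the 22 disc in its case at (209,446), with the beaker (291,409), crucible (321,424), pink disc and green disc where they were. The gripper is clear of everything.

```bash
python3 -c "
from cell import env
print(env.job_done())"
```

```text
the job is handed in; nothing more can be done
None
```

All four weights were taken off the stack from the top down and set flat in their matching cases, the beaker, crucible and look-alikes were left untouched, and the job was handed in at about 36 s.

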